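# Hold a sprung chain tensioner wound to its stop in a bench drawer

## Robot

A 6-joint arm with a two-finger parallel gripper is mounted at the origin on the work surface. World frame = base frame: x ahead of the robot, y to its left, z up, the work surface at z = 0. Lengths are in m, angles in rad, forces in N, time in s.
With the tool pointing down it reaches from about 0.3 to 0.75 m from the base axis. Payload 8.5 kg.
Tool frame: the origin (TCP) lies on the centre line of the jaws, within the pads' length; the fingertips stand env.finger_overhang ahead of it and the grasp point (between the pads) lies 11 mm behind it (env.finger_overhang is the distance from the TCP to the fingertips, in m); z points along the fingers, y is the line along which they close (so a half turn about z gives the same grasp; the last joint's range is limited). The gripper opens to 88 mm and grips with 3 to 60 N. Pads are 18 mm wide; open, the fingers measure 123 mm over their backs; the gripper's body (75 mm by 187 mm) begins 45 mm behind the grasp point.
Start: joints at [0.992, 0.381, 1.297, -0, 1.464, -0.215], TCP at [0.196, 0.514, 0.247] pointing down, gripper open.
Joint ranges: [-3.11, 3.11], [-0.89, 2.33], [0.22, 2.48], [-1.42, 4.56], [0.17, 2.85], [-2.88, 2.88]. Speed limits (rad/s): [2.39, 2.39, 3.14, 3.14, 3.14, 3.14].

## Interface

Orientations are given as a 3x3 rotation matrix whose columns are the frame's x, y, z axes.
In Python, from workcell import env, optics, probe_bus gives the robot as it stands (env), with the cameras (optics) and the readings (probe_bus).
- The arm moves only by the tool drive_effector, called after ">>>" as a command line: name --argument value ..., lists and objects as JSON in quotes. Schema: {"type":"object","properties":{"ticks":{"type":"array","items":{"type":"array","prefixItems":[{"type":"array","items":{"type":"number"},"minItems":3,"maxItems":3},{"type":"number"}],"minItems":2,"maxItems":2},"minItems":1,"maxItems":20},"finger_gap":{"type":"number"},"squeeze":{"type":"number"},"only":{"type":"string"},"quiet":{"type":"boolean"},"lines":{"type":"string"}},"required":["ticks"],"additionalProperties":false}. ticks is a list of rows, 1 to 20 of them, each written [[dx, dy, dz], turn]: dx, dy, dz in m, then a turn about the tool's z in rad; each row shifts and turns the commanded pose from where the row before left it, along the tool's axes as they then stand; what a row does not reach is not made up. A row lasts 1/10 s, in which the tool goes at most 0.05 m and 0.15 rad, less where a joint would pass 70% of its speed; a pose out of reach is approached as far as the arm can. finger_gap is the finger opening in m, set as the call begins (left out keeps the last). The fingers move at their own pace and stop on an object; squeeze is the grip in N (left out, the last holds). Time passes only in rows, so rows that do not move let the fingers close. The tool returns the time, the measured TCP pose, the force, the opening and the grip force at its end. only (a regular expression) keeps the lines of the reply that match it, lines (a string "A,B") keeps lines A to B, and quiet returns only ok. Input that does not fit is refused with a message, and nothing moves.
- probe_bus.state(): the state, without advancing time (a new reading comes with each control period).
- optics.grab_frame(name): name is "scene" or "top"; returns the picture (480x640x3 uint8, red, green, blue); there is no depth.
- optics.camera_info(name): a dict with "camera_matrix" (3x3 intrinsics, pixels), "R" (3x3) and "t" (3): a world point X has camera coordinates R X + t. Camera axes: x right, y down, z forward; pixel columns grow to the right and rows downward; lengths in m; the calibration is good to about 2 mm. A picture is of the moment at which its call begins. camera_info takes no time and is no camera call.
- env.finish_job(): hands the job in; it is judged then, once.
The state is a dict: "t": time; "joint_pos": joint angles; "qvel": joint speeds; "effort": joint torques, N m; "tcp_pos": TCP position; "orientation": TCP orientation; "ft_force": force on the tool from outside, world axes, zero at the start; "moment": the same for the moment, N m; "width": finger opening in m; "finger_force": force on a finger pad.
Only numpy, scipy, OpenCV 4.12 (cv2) and the standard library are available. Lean on these libraries where they do the work, as an engineer would, in place of code of your own. Each camera call takes 0.05 s, during which the arm holds its last target. There are 200 camera calls.

## Task

Of the two grey tool chests on the bench, the one whose drawer has a bar handle has a sprung chain tensioner bolted inside that drawer. Pull this drawer fully open, then swing the tensioner's cage arm against its spring, towards the front of the drawer, right up to its stop, and finish while the fingers are still holding it there, ready for inspection: do not let go. Leave the other chest (with two knobs) shut and leave the things lying about where they are.

Things in the scene. Friction and masses are not known exactly. Their poses are not given: they have to be found in the camera images.
- chest: Fixed grey metal chest, 300 deep (x) x 240 wide (y) x 120 high, one drawer with a single bar handle. Origin: under the middle of its front edge, on the bench; x points from drawer front to back, y to the left seen with x ahead, z up. It spans x 0 to 300; the drawer front, 12 thick, reaching 114 above the bench, closes against that front.
- drawer (a joint): How far the bar-handled drawer is pulled out along the chest's -x, m: 0 shut, 0.165 fully open (stop). Starts shut or up to 35 mm ajar, stays where it is left; friction about 2.5 N. Inside 204 wide, floor 18 above the bench, side walls up to 55. Steel sockets fixed in its corners, none over 50 above the bench.
- drawer_handle (a point): Middle of the drawer's bar handle: a level steel bar 10 thick, 110 long along the chest's y, 45 ahead of the drawer front, 90 above the bench; both ends bend back to the front. Axes as the chest's. Moves with the drawer.
- cage_arm (a joint): Angle of the tensioner's cage arm about its vertical pivot, rad: 0 at rest, 0.95 on its stop. Grows as it swings towards the drawer front, clockwise from above. Direction from pivot to peg, as an angle about z from the chest's x axis: -1.50 minus this value. The spring drives it back to 0: about 4 N at the peg at rest, 9 N at the stop. Fixed upright steel pins 8 thick mark both ends of the swing.
- cage_pivot (a point): Point on the cage arm's vertical pivot axis, 72 above the bench, 50 left (+y) of the drawer's middle, 105 behind the chest's front edge when the drawer is shut, 60 ahead of that edge when it is fully open. Axes as the chest's. Moves with the drawer.
- cage_peg (a point): On the round upright steel peg at the cage arm's free end, 85 from the pivot: peg 14 thick, from 69 to 109 above the bench; this point is 98 above it. x axis along the arm, away from the pivot; z up. Below the peg the arm (49 to 69 above the bench) is two plates 16 wide, 20 round the peg, with two black toothed wheels, up to 33 across, between.
- other_chest: The second grey chest, fixed, same size and origin, its drawer has two round knobs; to be left shut. The two chests stand side by side, either may be the left one.
- other_drawer (a joint): How far the other chest's drawer is pulled out (m), 0 shut; leave it.
- sprocket: Bystander to be left alone: flat steel chain sprocket, 120 across, 7 thick, lying on top of the bar-handled chest. Origin: centre of the underside (for lying tools, near the middle).
- bearing: Bystander to be left alone: steel bearing ring, 52 across, 15 high, lying on top of the other chest. Origin: centre of the underside (for lying tools, near the middle).
- spray_can: Bystander to be left alone: red spray can, 66 across, 190 high. Origin: centre of the underside (for lying tools, near the middle).
- jar: Bystander to be left alone: white jar, 64 across, 90 high. Origin: centre of the underside (for lying tools, near the middle).
- mug: Bystander to be left alone: white mug, 80 across, 90 high, standing on the bench in front of the other chest. Origin: centre of the underside (for lying tools, near the middle).
- wrench: Bystander to be left alone: steel wrench 170 long, lying on the bench in front of the other chest. Origin: centre of the underside (for lying tools, near the middle).
- screwdriver: Bystander to be left alone: screwdriver 200 long with an orange handle, lying on the bench. Origin: centre of the underside (for lying tools, near the middle).
- drink_can: Bystander to be left alone: green drinks can, 66 across, 115 high. Origin: centre of the underside (for lying tools, near the middle).

How it is judged:
By the outcome, as a careful person would: the job done as asked, in the order asked, and still so for the second after the job is handed in, while the arm keeps its last pose, push and grip.
It also fails if it takes over 50 s, if anything falls off the work surface, if the arm or the gripper's body presses on something with over 40 N, if the wrist force passes 120 N, or if a joint passes its speed limit or range.

## Working session

There is one attempt and no reset: what is moved stays moved. The work goes in short steps, Python scripts to look and compute and a tool call to move; the robot and the scene stay as the last step left them, time stands still between calls to the robot, and variables do not carry over. Pictures are saved under pics/ and viewed, at most 10 in all, crops included, and the job is handed in when it is done.

```bash
ls; mkdir -p pics; python3 - <<'E'
from workcell import env, optics, probe_bus
import cv2
for n in("scene","top"):
    cv2.imwrite(f"pics/{n}0.png",optics.grab_frame(n)[:,:,::-1]); c=optics.camera_info(n); print(n,c)
s=probe_bus.state(); print(s, env.finger_overhang)
E
```

```text
pics
workcell.py
scene {'camera_matrix': array([[435.12101198,   0.        , 316.6292917 ],
       [  0.        , 435.12101198, 232.41450404],
       [  0.        ,   0.        ,   1.        ]]), 'R': array([[-0.91489667,  0.40344711,  0.01394691],
       [ 0.25250658,  0.59888125, -0.75998795],
       [-0.31496749, -0.69178875, -0.64978751]]), 't': array([ 0.54150487, -0.06015586,  1.32786246])}
top {'camera_matrix': array([[620.8024284 ,   0.        , 319.37813716],
       [  0.        , 620.8024284 , 240.04209228],
       [  0.        ,   0.        ,   1.        ]]), 'R': array([[-0.00168363, -0.99995314, -0.0095334 ],
       [-0.99426881,  0.00269299, -0.10687503],
       [ 0.1068957 ,  0.00929883, -0.99422676]]), 't': array([0.00850181, 0.56799006, 1.69825202])}
{'t': 0.1, 'joint_pos': array([ 9.91705321e-01,  3.81104908e-01,  1.29814200e+00, -4.35284382e-05,
        1.46361824e+00, -2.15314915e-01]), 'qvel': array([-1.84049291e-03, -1.58793728e-03, -3.90581993e-03,  6.55910019e-04,
       -1.25710553e-05, -7.77843074e-04]), 'effort': array([ 3.74398878e-03, -4.38651431e+01, -2.24912167e+01,  7.15022162e-02,
        3.41805455e-02, -9.25083805e-05]), 'tcp_pos': array([0.19557637, 0.51379139, 0.24622674]), 'orientation': array([[-9.34561526e-01,  3.55800954e-01, -6.60169341e-04],
       [ 3.55801493e-01,  9.34560920e-01, -1.08871584e-03],
       [ 2.29602332e-04, -1.25236117e-03, -9.99999189e-01]]), 'ft_force': array([ 0.37195465,  0.3815227 , -0.17425384]), 'moment': array([ 0.07527206,  0.01314427, -0.03348046]), 'finger_force': 0.0, 'width': 0.08797943527021797} 0.008
```

View pics/scene0.png

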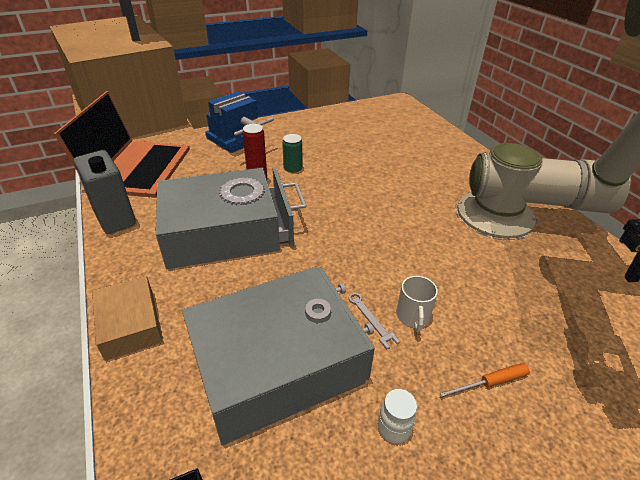

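View pics/top0.png

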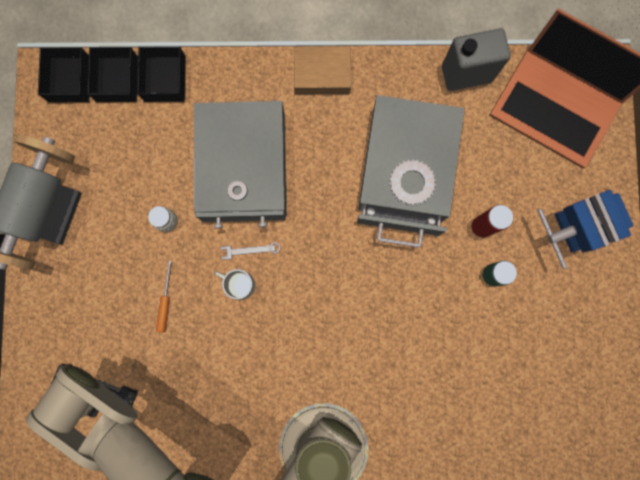

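The bar-handled chest is the right one: in the top view its lid spans about (376,97)–(463,107)–(448,215)–(361,205), and the bar is near (400,242). In the scene view the handle is at about (293,195). The drawer is slightly ajar. Next I'll enlarge both for corner measurements.

```bash
cat > h.py <<'E'
import numpy as np, cv2
from workcell import env, optics, probe_bus
def ray(n,u,v):
    c=optics.camera_info(n); R=np.array(c["R"]); d=R.T@np.linalg.solve(c["camera_matrix"],[u,v,1.]); return -R.T@c["t"], d/np.linalg.norm(d)
def onz(n,u,v,z):
    o,d=ray(n,u,v); return o+d*(z-o[2])/d[2]
def tri(a,b):  # pixel in scene, pixel in top
    (o,d),(p,e)=ray("scene",*a),ray("top",*b)
    s,t=np.linalg.lstsq(np.c_[d,-e],p-o,rcond=None)[0]; A,B=o+s*d,p+t*e; return (A+B)/2,np.linalg.norm(A-B)
def pix(n,X):
    c=optics.camera_info(n); q=c["camera_matrix"]@(c["R"]@X+c["t"]); return q[:2]/q[2]
def chest(Z): # Z: x,y,yaw
    c,s=np.cos(Z[2]),np.sin(Z[2]); R=np.array([[c,-s,0],[s,c,0],[0,0,1]]); return R,np.array([Z[0],Z[1],0])
E
python3 - <<'E'
import cv2,numpy as np
a=cv2.imread("pics/top0.png")[190:265,350:460]; b=cv2.imread("pics/scene0.png")[155:255,220:330]
a=cv2.resize(a,None,fx=7,fy=7,interpolation=cv2.INTER_CUBIC)[:,:770]
cv2.imwrite("pics/topc.png",a)
b=cv2.resize(b,None,fx=6,fy=6,interpolation=cv2.INTER_CUBIC); cv2.imwrite("pics/scenec.png",b)
E
```

```text
(no output)
```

View pics/topc.png

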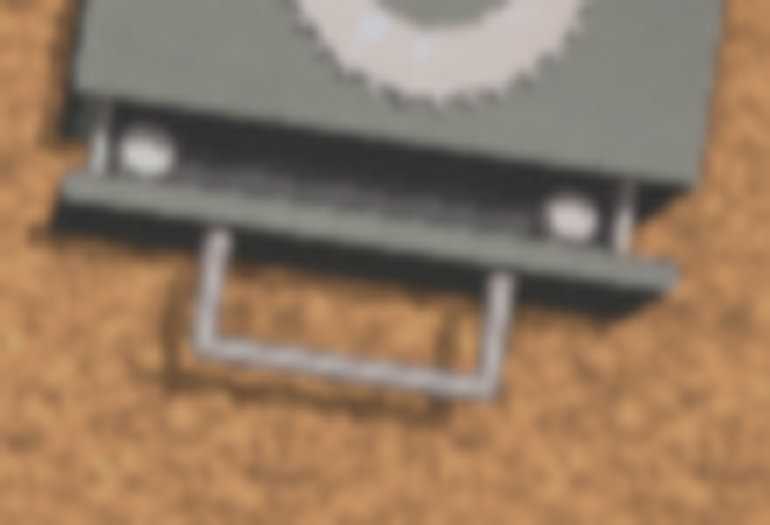

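View pics/scenec.png

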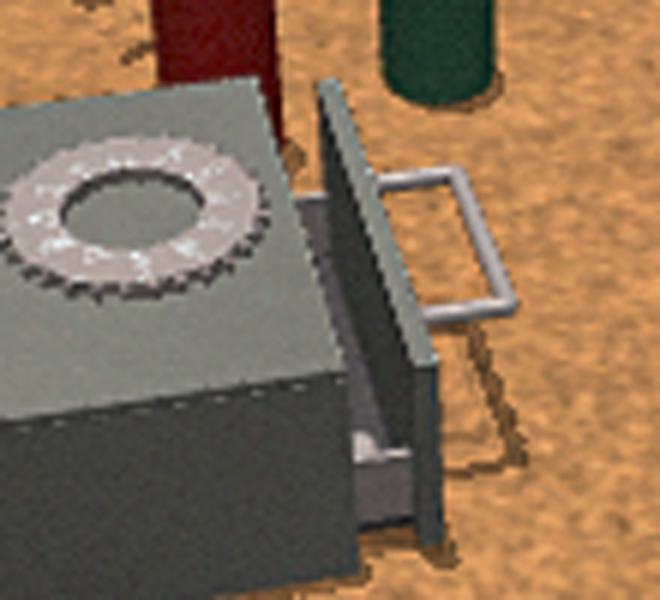

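Top crop: lid front corners at crop (75,92) and (692,188), bar ends (205,347) and (487,387). Scene crop: lid front corners (346,372) near and (257,80) far, bar ends (508,305) near and (456,174) far; the drawer is ajar by roughly 30 mm.

```bash
python3 - <<'E'
from h import *
T=lambda u,v:((u+.5)/7-.5+350,(v+.5)/7-.5+190)
S=lambda u,v:((u+.5)/6-.5+220,(v+.5)/6-.5+155)
P={}
for k,s,t in [("chestFL",(346,372),(75,92)),("chestFR",(257,80),(692,188)),("hL",(508,305),(205,347)),("hR",(456,174),(487,387))]:
    x,g=tri(S(*s),T(*t)); P[k]=x; print(k,x.round(4),"gap",round(g,4), "onz", onz("top",*T(*t),.12 if k[0]=='c' else .09).round(4))
# yaw from lid: front corners and back corners on z=.12
b=[onz("top",u,v,.12) for u,v in((376.5,97),(463,107))]; print(b)
for a,c in((P["chestFL"],P["chestFR"]),(P["hL"],P["hR"]),(b[0],b[1])):
    d=a-c; print("yaw",np.arctan2(-d[0],d[1]),np.linalg.norm(d))
d=(b[0]+b[1]-P["chestFL"]-P["chestFR"])/2; print("yaw",np.arctan2(d[1],d[0]),np.linalg.norm(d))
for n,u,v,z in(("red",500,213,.19),("green",504,270,.115),("mug",238,284,.09)): print(n,onz("top",u,v,z).round(3))
E
```

```text
chestFL [ 0.659  -0.1028  0.1124] gap 0.0002 onz [ 0.6578 -0.1024  0.12  ]
chestFR [ 0.6211 -0.3363  0.114 ] gap 0.0 onz [ 0.6203 -0.3351  0.12  ]
hL [ 0.5636 -0.1532  0.0855] gap 0.0011 onz [ 0.5636 -0.1531  0.09  ]
hR [ 0.5472 -0.2608  0.0864] gap 0.0024 onz [ 0.5479 -0.2608  0.09  ]
[array([ 0.94701097, -0.14871431,  0.12      ]), array([ 0.91804899, -0.38137571,  0.12      ])]
yaw -0.16071420771035771 0.23653674259217441
yaw -0.15141974409104947 0.10886869568997351
yaw -0.12384417357254542 0.23445707554460035
yaw -0.1544357330495722 0.29607256623184114
red [ 0.618 -0.452  0.19 ]
green [ 0.478 -0.478  0.115]
mug [0.444 0.224 0.09 ]
```

>>> drive_effector --ticks '[[[-0.0349, -0.0321, 0], 0], [[-0.0349, -0.0321, 0], 0], [[-0.0349, -0.0321, 0], 0], [[-0.0349, -0.0321, 0], 0], [[-0.0349, -0.0321, 0], 0], [[-0.0349, -0.0321, 0], 0], [[-0.0349, -0.0321, 0], 0], [[-0.0349, -0.0321, 0], 0], [[-0.0349, -0.0321, 0], 0], [[-0.0349, -0.0321, 0], 0], [[-0.0349, -0.0321, 0], 0], [[-0.0349, -0.0321, 0], 0], [[-0.0349, -0.0321, 0], 0], [[-0.0349, -0.0321, 0], 0], [[-0.0349, -0.0321, 0], 0], [[-0.0349, -0.0321, 0], 0], [[-0.0349, -0.0321, 0], 0]]' --finger_gap 0.034 --squeeze 20

```text
t: 1.8
tcp_pos: [0.5564, -0.209, 0.2464]
orientation: [[-0.934, 0.356, -0.001], [0.356, 0.934, 0.0], [0.001, 0.0, -1.0]]
ft_force: [0.7, 0.0, 0.3]
width: 0.0338
finger_force: 0.0
```

>>> drive_effector --ticks '[[[0, 0, 0], 0.136], [[0, 0, 0], 0.136], [[0, 0, 0], 0.136], [[0, 0, 0], 0.136], [[0, 0, 0], 0.136], [[0, 0, 0], 0.136], [[0, 0, 0], 0.136], [[0, 0, 0], 0.136], [[0, 0, 0], 0.136], [[0, 0, 0], 0.136], [[0, 0, 0], 0]]'

```text
t: 2.9
tcp_pos: [0.5559, -0.207, 0.2464]
orientation: [[0.154, 0.988, -0.001], [0.988, -0.154, 0.0], [0.0, -0.001, -1.0]]
ft_force: [0.3, 0.2, 0.0]
width: 0.0341
finger_force: 0.0
```

```bash
cat >> h.py <<'E'
def delta(target,yang=None,verbose=True):
    s=probe_bus.state(); R=np.array(s["orientation"]); d=R.T@(np.array(target)-s["tcp_pos"])
    a=np.arctan2(R[1,1],R[0,1]); print("t",round(s["t"],2),"tcp",s["tcp_pos"].round(4),"tool d",d.round(4),"yang",round(a,3), "turn",None if yang is None else round((a-yang+np.pi/2)%np.pi-np.pi/2,3),"F",s["ft_force"].round(1),"w",round(s["width"],4),"ff",round(s["finger_force"],1),"q6",s["joint_pos"][5].round(2))
E
python3 -c "
from h import *
delta([.5554,-.207,.079],-.155)"
```

```text
t 2.9 tcp [ 0.5559 -0.207   0.2464] tool d [-1.000e-04 -4.000e-04  1.674e-01] yang -0.154 turn 0.001 F [0.3 0.2 0. ] w 0.0341 ff 0.0 q6 -0.4
```

>>> drive_effector --ticks '[[[0, 0, 0.028], 0], [[0, 0, 0.028], 0], [[0, 0, 0.028], 0], [[0, 0, 0.028], 0], [[0, 0, 0.028], 0], [[0, 0, 0.028], 0], [[0, 0, 0], 0]]'

```text
t: 3.6
tcp_pos: [0.5544, -0.2062, 0.0754]
orientation: [[0.149, 0.989, -0.006], [0.989, -0.149, 0.004], [0.003, -0.007, -1.0]]
ft_force: [-1.0, -0.4, -0.1]
width: 0.0339
finger_force: 0.0
```

>>> drive_effector --ticks '[[[0, 0, 0], 0], [[0, 0, 0], 0], [[0, 0, 0], 0], [[0, 0, 0], 0], [[0, 0, 0], 0]]' --finger_gap 0.0 --squeeze 20

```text
t: 4.1
tcp_pos: [0.5566, -0.2074, 0.0801]
orientation: [[0.152, 0.988, 0.002], [0.988, -0.152, -0.001], [-0.001, 0.003, -1.0]]
ft_force: [0.9, 0.1, 7.5]
width: 0.0085
finger_force: 19.1
```

>>> drive_effector --ticks '[[[0, -0.005, 0], 0], [[0, -0.01, 0], 0], [[0, -0.01, 0], 0], [[0, -0.01, 0], 0], [[0, -0.01, 0], 0], [[0, -0.01, 0], 0], [[0, -0.01, 0], 0], [[0, -0.01, 0], 0], [[0, -0.01, 0], 0], [[0, -0.01, 0], 0], [[0, -0.01, 0], 0], [[0, -0.01, 0], 0], [[0, -0.01, 0], 0], [[0, -0.005, 0], 0], [[0, 0, 0], 0]]'

```text
t: 5.6
tcp_pos: [0.4273, -0.187, 0.0799]
orientation: [[0.152, 0.988, 0.001], [0.988, -0.152, -0.0], [-0.0, 0.001, -1.0]]
ft_force: [-1.2, 4.5, 12.6]
width: 0.0089
finger_force: 18.8
```

>>> drive_effector --ticks '[[[0, -0.004, 0], 0], [[0, -0.004, 0], 0], [[0, 0, 0], 0]]'

```text
t: 5.9
tcp_pos: [0.4225, -0.1864, 0.08]
orientation: [[0.153, 0.988, 0.009], [0.988, -0.153, -0.002], [-0.001, 0.009, -1.0]]
ft_force: [15.7, 6.3, 2.5]
width: 0.0086
finger_force: 19.7
```

>>> drive_effector --ticks '[[[0, -0.003, 0], 0], [[0, 0, 0], 0]]'

```text
t: 6.1
tcp_pos: [0.4222, -0.1866, 0.0801]
orientation: [[0.154, 0.988, 0.015], [0.988, -0.154, -0.004], [-0.001, 0.015, -1.0]]
ft_force: [31.5, 8.9, -7.2]
width: 0.0085
finger_force: 20.3
```

>>> drive_effector --ticks '[[[0, -0.003, 0], 0], [[0, 0, 0], 0]]'

```text
t: 6.3
tcp_pos: [0.4208, -0.1864, 0.0802]
orientation: [[0.154, 0.988, 0.018], [0.988, -0.154, -0.005], [-0.002, 0.019, -1.0]]
ft_force: [42.2, 10.4, -13.7]
width: 0.0114
finger_force: 20.8
```

>>> drive_effector --ticks '[[[0, 0.007, 0], 0], [[0, 0, 0], 0]]'

```text
t: 6.5
tcp_pos: [0.4225, -0.1865, 0.0799]
orientation: [[0.152, 0.988, 0.004], [0.988, -0.152, -0.002], [-0.001, 0.004, -1.0]]
ft_force: [8.0, 4.3, 7.7]
width: 0.0086
finger_force: 19.2
```

>>> drive_effector --ticks '[[[0, 0, 0], 0], [[0, 0, 0], 0], [[0, 0, 0], 0]]' --finger_gap 0.034

```text
t: 6.8
tcp_pos: [0.4203, -0.1861, 0.0787]
orientation: [[0.152, 0.988, -0.001], [0.988, -0.152, 0.0], [0.0, -0.001, -1.0]]
ft_force: [-0.5, 0.2, -0.7]
width: 0.0306
finger_force: 0.0
```

>>> drive_effector --ticks '[[[0, 0, -0.03], 0], [[0, -0.01, -0.03], 0], [[0, -0.03, -0.03], 0], [[0, -0.04, -0.03], 0], [[0, -0.04, -0.02], 0], [[0, 0, 0], 0]]'

```text
t: 7.4
tcp_pos: [0.2995, -0.1672, 0.2207]
orientation: [[0.154, 0.988, 0.002], [0.988, -0.154, -0.003], [-0.003, 0.002, -1.0]]
ft_force: [-0.1, 0.4, -0.2]
width: 0.0341
finger_force: 0.0
```

```bash
python3 - <<'E'
from h import *
for n in("scene","top"): cv2.imwrite(f"pics/{n}1.png",optics.grab_frame(n)[:,:,::-1])
a=cv2.imread("pics/top1.png")[190:290,340:460]; b=cv2.imread("pics/scene1.png")[155:255,220:350]
cv2.imwrite("pics/topd.png",cv2.resize(a,None,fx=6,fy=6,interpolation=cv2.INTER_CUBIC))
cv2.imwrite("pics/scened.png",cv2.resize(b,None,fx=6,fy=6,interpolation=cv2.INTER_CUBIC))
E
```

```text
(no output)
```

View pics/topd.png

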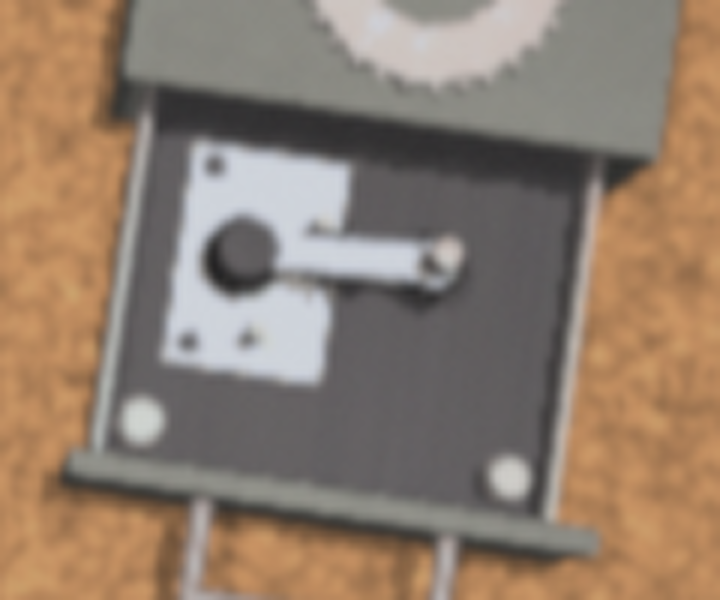

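View pics/scened.png

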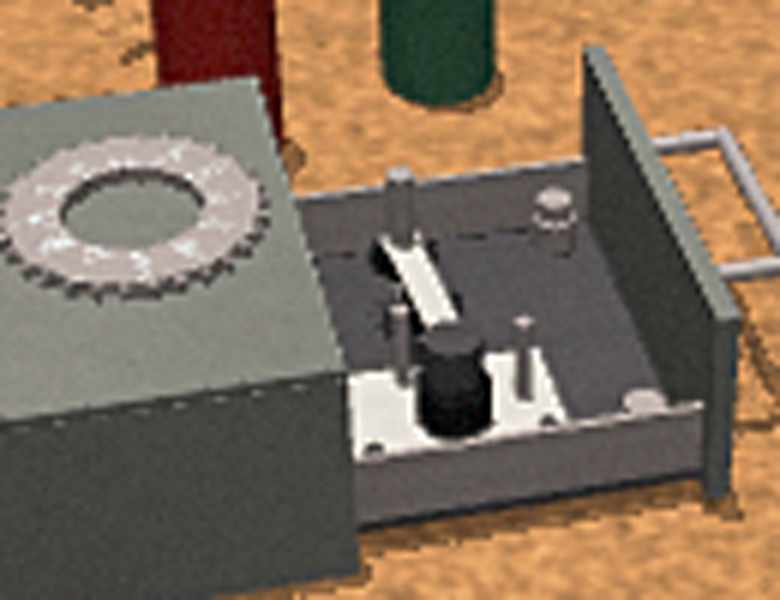

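Top crop: peg top (447,250), pivot hub (242,250), rest pin (322,226), stop pin (260,330). Scene crop: peg top (400,173), pins (400,308) and (525,320). The pins stand near the pivot, clear of the peg, and the drawer is out at its stop.

```bash
python3 - <<'E'
from h import *
T=lambda u,v:((u+.5)/6-.5+340,(v+.5)/6-.5+190)
S=lambda u,v:((u+.5)/6-.5+220,(v+.5)/6-.5+155)
for k,s,t in [("peg",(400,173),(447,250)),("hub",(452,338),(244,248)),("pin0",(400,309),(322,226)),("pin1",(525,321),(260,330))]:
    x,g=tri(S(*s),T(*t)); print(k,x.round(4),round(g,4))
peg=onz("top",*T(447,250),.109); piv=onz("top",*T(244,248),.08)
print("peg109",peg.round(4),"piv80",piv.round(4),"len",np.linalg.norm((peg-piv)[:2]),"ang",np.arctan2(*(peg-piv)[[1,0]]), "exp",-1.655)
R,o=chest((.639,-.219,-.155))
for a in(0,.95,1.0):
    p=np.array([-.06,.05,.098])+.085*np.array([np.cos(-1.5-a),np.sin(-1.5-a),0]); print(a,(R@p+o).round(4))
E
```

```text
peg [ 0.5817 -0.2451  0.1058] 0.0024
hub [ 0.5885 -0.159   0.0695] 0.0003
pin0 [ 0.5998 -0.1954  0.0641] 0.0017
pin1 [ 0.5505 -0.1657  0.0638] 0.0023
peg109 [ 0.5824 -0.2452  0.109 ] piv80 [ 0.5871 -0.158   0.08  ] len 0.0873588808743519 ang -1.6245105823030852 exp -1.655
0 [ 0.5803 -0.245   0.098 ]
0.95 [ 0.5144 -0.2038  0.098 ]
1.0 [ 0.5123 -0.2001  0.098 ]
```

```bash
python3 -c "
from h import *
delta([.581,-.245,.086],-.10)"
```

```text
t 7.5 tcp [ 0.3017 -0.168   0.2191] tool d [-0.033   0.2876  0.1335] yang -0.154 turn -0.054 F [ 0.3 -0.4 -0.3] w 0.034 ff 0.0 q6 -0.7
```

>>> drive_effector --ticks '[[[-0.0037, 0.032, 0], 0], [[-0.0037, 0.032, 0], 0], [[-0.0037, 0.032, 0], 0], [[-0.0037, 0.032, 0], 0], [[-0.0037, 0.032, 0], 0], [[-0.0037, 0.032, 0], 0], [[-0.0037, 0.032, 0], 0], [[-0.0037, 0.032, 0], 0], [[-0.0037, 0.032, 0], 0], [[0, 0, 0.03], 0], [[0, 0, 0.03], 0], [[0, 0, 0], 0], [[0, 0, 0], 0]]' --finger_gap 0.044 --squeeze 30 --lines "1,2"

```text
t: 8.8
tcp_pos: [0.5821, -0.2445, 0.1581]
```

```bash
python3 -c "
from h import *
delta([.581,-.245,.086],-.10)"
```

```text
t 8.8 tcp [ 0.5821 -0.2445  0.1581] tool d [-0.0007 -0.0009  0.0721] yang -0.153 turn -0.053 F [-0.4 -0.4  0.8] w 0.044 ff 0.0 q6 -0.43
```

>>> drive_effector --ticks '[[[0, 0, 0.02], 0], [[0, 0, 0.02], 0], [[0, 0, 0.02], 0], [[0, 0, 0.012], 0], [[0, 0, 0], 0], [[0, 0, 0], 0]]'

```text
t: 9.4
tcp_pos: [0.5822, -0.2451, 0.088]
orientation: [[0.152, 0.988, 0.002], [0.988, -0.152, -0.001], [-0.001, 0.002, -1.0]]
ft_force: [0.1, 1.1, -0.7]
width: 0.044
finger_force: 0.0
```

>>> drive_effector --ticks '[[[0, 0, 0], 0], [[0, 0, 0], 0], [[0, 0, 0], 0], [[0, 0, 0], 0], [[0, 0, 0], 0]]' --finger_gap 0.0 --squeeze 30

```text
t: 9.9
tcp_pos: [0.5823, -0.2451, 0.0872]
orientation: [[0.152, 0.988, 0.002], [0.988, -0.152, -0.001], [-0.001, 0.002, -1.0]]
ft_force: [3.2, -0.7, 0.9]
width: 0.013
finger_force: 30.0
```

```bash
python3 -c "
from h import *
delta([.581,-.245,.086],-.10)"
```

```text
t 9.9 tcp [ 0.5823 -0.2451  0.0872] tool d [-0.0001 -0.0013  0.0012] yang -0.153 turn -0.053 F [ 3.2 -0.7  0.9] w 0.013 ff 30.0 q6 -0.43
```

>>> drive_effector --ticks '[[[0, -0.0085, 0], 0.1], [[0, -0.0085, 0], 0.1], [[0, -0.0085, 0], 0.1], [[0, -0.0085, 0], 0.1], [[0, 0, 0], 0]]'

```text
t: 10.4
tcp_pos: [0.5496, -0.2349, 0.0872]
orientation: [[0.526, 0.85, 0.002], [0.85, -0.526, -0.001], [-0.0, 0.002, -1.0]]
ft_force: [5.4, -2.4, -2.7]
width: 0.0133
finger_force: 30.0
```

>>> drive_effector --ticks '[[[-0.0002, -0.0085, 0], 0.1], [[-0.0002, -0.0085, 0], 0.1], [[-0.0002, -0.0085, 0], 0.1], [[-0.0002, -0.0085, 0], 0.1], [[0, 0, 0], 0]]'

```text
t: 10.9
tcp_pos: [0.5241, -0.2137, 0.0872]
orientation: [[0.815, 0.579, 0.003], [0.579, -0.815, -0.002], [0.002, 0.003, -1.0]]
ft_force: [7.0, -2.5, -3.4]
width: 0.0129
finger_force: 30.0
```

```bash
python3 -c "
from h import *
delta([.5144,-.2038,.086],-.155-.95)
s=probe_bus.state()['tcp_pos']; d=s[:2]-np.array([.588,-.1595]); print(np.hypot(*d), -1.655-np.arctan2(d[1],d[0]))"
```

```text
t 10.9 tcp [ 0.5241 -0.2137  0.0872] tool d [-0.0022 -0.0137  0.0012] yang -0.953 turn 0.152 F [ 7.  -2.5 -3.4] w 0.0129 ff 30.0 q6 0.36
0.08380325284605179 0.7833847288614775
```

>>> drive_effector --ticks '[[[-0.0002, -0.0064, 0], 0.075], [[-0.0002, -0.0064, 0], 0.075], [[0, 0, 0], 0]]'

```text
t: 11.2
tcp_pos: [0.5171, -0.2036, 0.0872]
orientation: [[0.892, 0.451, 0.004], [0.451, -0.892, -0.002], [0.002, 0.004, -1.0]]
ft_force: [6.8, -3.8, -2.7]
width: 0.013
finger_force: 30.0
```

>>> drive_effector --ticks '[[[0, -0.002, 0], 0.02], [[0, 0, 0], 0]]'

```text
t: 11.4
tcp_pos: [0.5168, -0.2031, 0.0873]
orientation: [[0.901, 0.435, 0.005], [0.435, -0.901, -0.004], [0.003, 0.006, -1.0]]
ft_force: [9.0, -7.5, -4.4]
width: 0.0127
finger_force: 30.0
```

>>> drive_effector --ticks '[[[0, -0.002, 0], 0], [[0, 0, 0], 0]]'

```text
t: 11.6
tcp_pos: [0.5167, -0.2029, 0.0874]
orientation: [[0.901, 0.435, 0.007], [0.435, -0.901, -0.007], [0.003, 0.01, -1.0]]
ft_force: [12.1, -14.4, -9.6]
width: 0.013
finger_force: 30.0
```

```bash
python3 -c "
from h import *
delta([.5144,-.2038,.086],-.155-.95)
s=probe_bus.state()['tcp_pos']; d=s[:2]-np.array([.588,-.1595]); print(np.hypot(*d), -1.655-np.arctan2(d[1],d[0]))"
```

```text
t 11.6 tcp [ 0.5167 -0.2029  0.0874] tool d [-0.0025 -0.0002  0.0014] yang -1.121 turn -0.016 F [ 12.1 -14.4  -9.6] w 0.013 ff 30.0 q6 0.54
0.08344848291816818 0.9401734383957814
```

>>> drive_effector --ticks '[[[0, 0, 0], 0], [[0, 0, 0], 0], [[0, 0, 0], 0]]'

```text
t: 11.9
tcp_pos: [0.5167, -0.2029, 0.0874]
orientation: [[0.901, 0.435, 0.007], [0.435, -0.901, -0.007], [0.003, 0.009, -1.0]]
ft_force: [11.8, -14.7, -8.4]
width: 0.0131
finger_force: 30.0
```

```bash
python3 - <<'E'
from h import *
a=optics.grab_frame("scene")[140:270,180:360,::-1]; b=optics.grab_frame("top")[150:280,320:500,::-1]
cv2.imwrite("pics/fin.png",cv2.resize(np.hstack([a,b]),(800,289),interpolation=cv2.INTER_CUBIC))
E
```

```text
(no output)
```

View pics/fin.png

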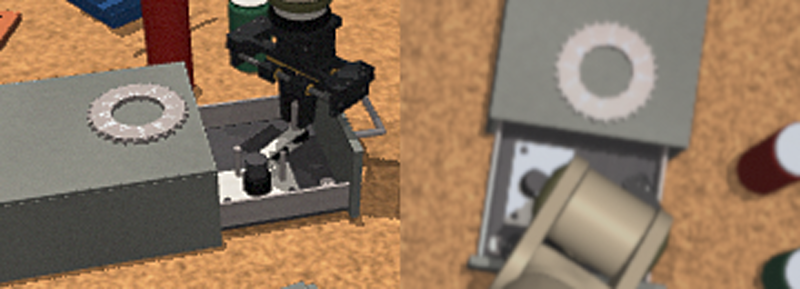

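The picture shows the drawer still fully out, with its near front corner at about (339,237) as before. The cage arm is against the stop pin and the peg is in the fingers. The force rose to about 19 N with no further motion, so the arm is on its stop.

```bash
python3 -c "
from workcell import env, optics, probe_bus
print(env.finish_job())"
```

```text
the job is handed in; nothing more can be done
None
```

The bar-handled drawer is open to its stop, the cage arm is on its stop with the fingers still gripping the peg, and the job was handed in at about 12 s; the other chest and the loose items were not touched.

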